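# Spread the circlip over the roller axle and hold it at the groove

### The job

Wind the handwheel clockwise, seen from above, until the carriage with the roller axle is up against the red end stop. Then take the circlip pliers out of their stand by the handles, squeezed right together so that the circlip is fully spread, and lower the spread circlip over the end of the axle, down onto the roller, so that it lies level at the groove. Finish holding it there: keep the handles squeezed and do not let go; leave the carriage at its stop and the other things on the bench where they are.

Things in the scene. Friction and masses are not known exactly. Their poses are not given: they have to be found in the camera images.
- jig: axle fixture fixed to the bench: aluminium base 120 x 310 mm, black rail along its own y, red end stop (66 mm high) at the +y end, black gearbox with handwheel at the -y end; the carriage plate (76 x 70 mm, top at 56 mm) rides on the rail. Origin on the bench under the rail, z up. Its yaw varies
- slide (a joint): travel of the carriage along the fixture's +y, m: 0 fully back (near the wheel), 0.080 touching the red stop; starts at 0 to 0.03. Geared to the handwheel: 80 mm a turn (12.73 mm per rad), clockwise from above drives it to the stop. It stays where it is left; turning takes about 3 N at the crank grip
- handwheel (a joint): angle of the handwheel in rad, growing clockwise seen from above; 0 where the carriage is fully back, 6.28 where it is at the stop and the wheel stops dead
- wheel_centre (a point): on the vertical axis of the handwheel, at the height (86 mm) of the wheel's upper face. The wheel is a dark knurled disc 118 mm across; a steel hub stands 8 mm above its face
- crank_top (a point): top centre (133 mm above the bench) of the orange crank grip, an upright cylinder 16 mm in diameter that stands 46 mm above the wheel's face, 42 mm from the wheel's axis. It spins freely about its own axis, so it can be held by a gripper that keeps its direction. It goes round with the wheel
- groove (a point): on the vertical axis of the steel axle stub, 81 mm above the bench, at the groove; moves with the carriage. Above the groove the stub is 20 mm in diameter, from 4.5 mm above this point to its chamfered top (13 mm across) 19 mm above. The groove, 16 mm in diameter, ends 3 mm below, on the flat top of the black roller (46 mm across); a circlip resting there has its centre 1.3 mm below this point
- pliers: circlip pliers, handles up, the steel circlip already on their tips. Origin: circlip's centre, mid-thickness (3 mm). z up along the pliers, y the line along which the handles are squeezed; tips, joint and handles lie 13.5 mm to +x. The joint is 60 mm up; a flat rest bar, 104 mm long along x, crosses it 57 to 63 mm up, with 16 x 36 mm wings at its ends. 0.2 to 0.35 kg
- circlip (a point): the centre of the circlip (same point as the pliers' origin). Relaxed, it cannot pass a 20 mm stub; fully spread, it is a round opening 23.5 mm in inner diameter centred here, about 34 mm over all
- handles (a point): midway between the two blue handles, 118 mm above the circlip and 13.5 mm to +x of it: the place to squeeze. Each handle is a flat bar 16 mm wide (x), 9 mm thick (y), from 75 to 149 mm above the circlip. Over both handles here: 56 mm relaxed, 44 mm squeezed to their stop, where they are parallel. A spring resists with 2 to 6 N at each handle
- lever_l (a joint): angle of one plier lever in rad: 0 relaxed, 0.100 squeezed to the built-in stop (circlip fully spread; it cannot be overspread). The other lever mirrors it
- stand: orange stand fixed to the bench, 120 x 56 mm; two posts (tops at 82 mm) carry the wings of the pliers' rest bar inside 5 mm high lips with 2 to 3 mm play; the circlip hangs between the posts 25 mm above the bench. Origin: centre of its underside, below the pliers' joint; axes like those of the pliers in it. Lift the pliers straight up
- tray: grey divided parts tray, 130 x 90 x 45 mm, fixed; origin at the centre of its underside
- glue: green glue bottle with orange cap, 48 mm across, 110 tall, standing; leave it alone. Origin at the centre of its underside or near its middle
- spare_roller: loose black grooved roller, 46 mm across, 20 tall, without an axle; leave it alone. Origin at the centre of its underside or near its middle
- bracket: black printed angle bracket, 50 x 40 x 45 mm; leave it alone. Origin at the centre of its underside or near its middle
- screwdriver: red-handled screwdriver, 190 mm long, lying; leave it alone. Origin at the centre of its underside or near its middle
- scraper: green-handled scraper, 210 mm long, lying; leave it alone. Origin at the centre of its underside or near its middle
- bearing: loose steel bearing ring, 36 mm across, 12 tall; leave it alone. Origin at the centre of its underside or near its middle
- clip_box: cardboard box 70 x 50 x 30 mm; leave it alone. Origin at the centre of its underside or near its middle

How it is judged:
On the way, in this order (a step that is already met when the one before it is completed fails the run):
1. the handwheel is wound until the carriage is up against the red stop (value of joint slide above 0.0775 m), for 0.2 s.
2. the pliers are lifted clear of the stand, handles squeezed, circlip spread (value of joint lever_l above 0.08 rad and z of circlip in the frame of stand above 0.06 m and contact force between the fingers and pliers above 5 N), for 0.2 s.
At the end, for the whole second after the job is handed in: The gripper holds the pliers (over 5 N), circlip spread (lever over 0.08 rad), its centre within 4 mm of the axle's axis and 3 mm in height of the groove point, upright within 0.14 rad, still, clear of the stand; carriage within 2.5 mm of its stop (value of joint slide above 0.0775 m and value of joint lever_l above 0.08 rad and horizontal distance between circlip and groove below 0.004 m and z of circlip in the frame of groove between -0.003 and 0.003 m and angle between pliers's own z axis and vertical below 0.14 rad and contact force between the fingers and pliers above 5 N and contact force between pliers and stand below 0.1 N and linear speed of pliers below 0.02 m/s); the arm keeps its last pose, push and grip.
It fails at once if the pliers are dropped or tipped (over 0.7 rad) (angle between pliers's own z axis and vertical above 0.7 rad).
It fails at once if another thing on the bench is moved more than 40 mm (distance of any of glue, spare_roller, bracket, screwdriver, scraper, bearing, clip_box from where it was at the start of the episode above 0.04 m).
It also fails if it takes over 64 s, if anything falls off the work surface, if the arm or the gripper's body presses on something with over 40 N, if the wrist force passes 120 N, or if a joint passes its speed limit or range.

### The arm

A 6-joint arm with a two-finger parallel gripper is mounted at the origin on the work surface. World frame = base frame: x ahead of the robot, y to its left, z up, the work surface at z = 0. Lengths are in m, angles in rad, forces in N, time in s.
With the tool pointing down it reaches from about 0.375 to 0.75 m from the base axis. Payload 9 kg.
Tool frame: the origin (TCP) lies where the fingers leave the gripper's body, on its centre line; the fingertips stand 73 mm ahead of it and the grasp point (between the pads) lies 54 mm ahead of it; y points along the fingers, x is the direction in which the jaws open and shut, and the axes are right-handed (so a half turn about y gives the same grasp; the last joint's range is limited). The gripper opens to 85 mm and grips with 20 to 120 N. Pads are 22 mm wide; open, the fingers measure 114 mm over their backs; the gripper's body (76 mm by 85 mm) begins 54 mm behind the grasp point. The pads swing forward as they close: fully open they stand 13 mm farther back than shut.
Start: joints at [0.957, 0.104, 0.097, 1.564, 0, 1.353], TCP at [0.231, 0.554, 0.304] pointing down, gripper open.
Joint ranges: [-2.99, 2.99], [-0.84, 1.86], [-1.1, 1.16], [-1.84, 2.11], [-1.51, 1.56], [-3.14, 3.14]. Speed limits (rad/s): [2.22, 2.22, 2.57, 3.14, 3.14, 3.14].

### API

Orientations are given as a unit quaternion [w, x, y, z].
In Python, from bench import ctrl gives the robot as it stands. The module is installed in compiled form; this text tells all that it offers.
- The arm moves only by the tool jog_arm, never from a script. Its argument "series" is a list that holds one entry, the list of rows, each a list of 5 numbers: the closure, from 0 (fully open) to 1 (shut), then the shift along the tool's x, y, z in mm, then the turn about the tool's y in rad. A call has 1 to 8 rows; each row shifts and turns the commanded pose from where the row before left it, along the tool's axes as they then stand; what a row does not reach is not made up. A row lasts 1/8 s, in which the tool goes at most 62.5 mm and 10.7 degrees, less where a joint would pass 70% of its speed; a pose out of reach is approached as far as the arm can. A call with a gripper value outside its range is refused whole. The fingers move at their own pace and stop on an object; "squeeze" is the grip in N (left out, the last holds). Time passes only in rows, so rows that do not move let the fingers close. It gives the time, the measured TCP pose, the force and the opening at its end, in the units of the state.
- ctrl.observe(): the state, without advancing time (a new reading comes with each control period).
- ctrl.grab_frame(name): name is "scene" or "side" or "wrist"; returns a dict with "color" (400x640x3 uint8, red, green, blue), "range_z" (400x640 float32, m along the optical axis (not along the pixel's ray), 0 where there is no reading), "vertical_fov" (degrees; the focal length in pixels is half the picture's height over the tangent of half this angle, whatever the lens; pixels are square), "cx", "cy" (the principal point, pixels), "extrinsics" (4x4, takes a point from camera to world coordinates). Camera axes: x right, y up, looking along -z (the intrinsics and any distortion apply to the point x, -y, -z); pixel columns grow to the right and rows downward; lengths in m; the calibration is good to about 2 mm. A picture is of the moment at which its call begins.
- ctrl.close_job(): hands the job in, once; it reports no verdict.
Trained networks look in a picture, given as the dict that the camera call returned (one of the last four; its "shot" number tells which), for a name from the list of things; names that differ only in an ending like _2 or _b are one class to them, and where a whole thing is asked for, a point or a joint stands for the part that bears it (a point fixed in the world has none). Each returns a list of dicts, best first, with "confidence" (0 to 1); they miss things now and then, are a little off and sometimes report something else, mostly with a low value. They report only what shows in the picture. A call takes as long as a camera call.
- ctrl.look_for(target, picture): "bbox" ([left, top, right, bottom] as shares, 0 to 1, of the picture: columns of its width, rows of its height, round what is visible of it).
- ctrl.outline_of(target, picture): "region" (400x640 bool, what is visible of it) and "bbox" ([left, top, right, bottom] as shares, 0 to 1, of the picture: columns of its width, rows of its height, round what is visible of it).
The state is a dict: "t": time; "joint_pos": joint angles; "qvel": joint speeds; "joint_torque": joint torques, N m; "position": TCP position; "tcp_rot": TCP orientation; "wrist_force": force on the tool from outside, world axes, zero at the start; "wrist_torque": the same for the moment, N m; "opening": opening from 0.0 (shut) to 1.0 (fully open).
Only numpy, scipy, OpenCV 4.12 (cv2) and the standard library are available. Lean on these libraries where they do the work, as an engineer would, in place of code of your own. Each camera call takes 0.05 s, during which the arm holds its last target.

## Working session

There is one attempt and no reset: what is moved stays moved. The work goes in short steps, Python scripts to look and compute and a tool call to move; the robot and the scene stay as the last step left them, time stands still between calls to the robot, and variables do not carry over. Pictures are saved under pics/ and viewed, and the job is handed in when it is done.

Besides the shell and the picture viewer there is one more tool, called after "Request:" by a JSON object that holds its "method" and its "body", one argument or row to a line. jog_arm: Moves the arm, as the interface text tells. Its arguments: {"type":"object","properties":{"series":{"type":"array"},"squeeze":{"type":"number"}},"required":["series"]}

```bash
mkdir -p pics
cat > h.py <<'E'
import numpy as np, cv2
from bench import ctrl
from scipy.spatial.transform import Rotation as R
def save(n,f): cv2.imwrite(f'pics/{n}.png',f['color'][:,:,::-1])
def cloud(f):
    H,W=f['range_z'].shape; fl=H/2/np.tan(np.radians(f['vertical_fov'])/2)
    v,u=np.mgrid[0:H,0:W]; z=f['range_z']
    p=np.stack([(u-f['cx'])/fl*z,-(v-f['cy'])/fl*z,-z,np.ones_like(z)],-1)
    w=p@np.array(f['extrinsics']).T
    w=w[...,:3]; w[z<=0]=np.nan
    return w
E
python3 - <<'E'
from h import *
s=ctrl.observe()
print(s)
for n in ['scene','side','wrist']:
    f=ctrl.grab_frame(n); save(n+'0',f)
    print(n,{k:(v if k not in('color','range_z') else v.shape) for k,v in f.items()})
    np.savez(f'/tmp/{n}0.npz',**{k:v for k,v in f.items()})
    for t in ['jig','slide','handwheel','pliers','stand','crank_top','glue','spare_roller','bracket','screwdriver','scraper','bearing','clip_box','tray']:
        r=ctrl.look_for(t,f)
        print(t,[(round(d['confidence'],2),[round(float(x)*m) for x,m in zip(d['bbox'],(640,400,640,400))]) for d in r[:2]])
E
```

```text
{'t': 0.0, 'joint_pos': array([ 9.57327145e-01,  1.04673888e-01,  9.64753012e-02,  1.56392085e+00,
       -3.70529632e-06,  1.35313862e+00]), 'qvel': array([-0.0015158 ,  0.0003042 ,  0.00097362,  0.00190829,  0.00066597,
       -0.00107755]), 'joint_torque': array([-4.21918621e-04, -5.56929660e+01,  5.03650653e+01,  1.67560863e-02,
       -2.03595800e-04, -2.37283678e-05]), 'position': array([0.23115893, 0.55341914, 0.30314047]), 'tcp_rot': array([-0.588378  ,  0.58871862,  0.39149628, -0.39236766]), 'wrist_force': array([ 0.37511853, -0.39139698, -0.80662363]), 'wrist_torque': array([ 0.00622707,  0.02598133, -0.01037863]), 'opening': 0.9976608724155495}
scene {'color': (400, 640, 3), 'range_z': (400, 640), 'vertical_fov': 48.1685953687713, 'cx': 317.41785846565136, 'cy': 197.64414418983444, 'extrinsics': array([[-0.74476536, -0.57656802,  0.33599685,  0.95231224],
       [ 0.66727676, -0.64956984,  0.36441838,  0.34702172],
       [ 0.00814144,  0.49560907,  0.86850755,  1.021196  ],
       [ 0.        ,  0.        ,  0.        ,  1.        ]]), 'shot': 1}
jig [(0.96, [234, 107, 3
[... 1918 characters left out ...]
 (400, 640, 3), 'range_z': (400, 640), 'vertical_fov': 71.82916259514981, 'cx': 318.87904722085625, 'cy': 203.37781714425722, 'extrinsics': array([[ 3.84149248e-01, -8.81590196e-01, -2.74277380e-01,
         1.61149090e-01],
       [ 9.23270888e-01,  3.66654976e-01,  1.14608009e-01,
         5.82653355e-01],
       [-4.72131464e-04, -2.97258900e-01,  9.54796797e-01,
         3.73483391e-01],
       [ 0.00000000e+00,  0.00000000e+00,  0.00000000e+00,
         1.00000000e+00]]), 'shot': 3}
jig []
slide []
handwheel []
pliers []
stand [(0.7, [227, 325, 244, 352])]
crank_top []
glue []
spare_roller [(0.52, [135, 377, 155, 400])]
bracket []
screwdriver []
scraper []
bearing []
clip_box []
tray []
```

View pics/scene0.png

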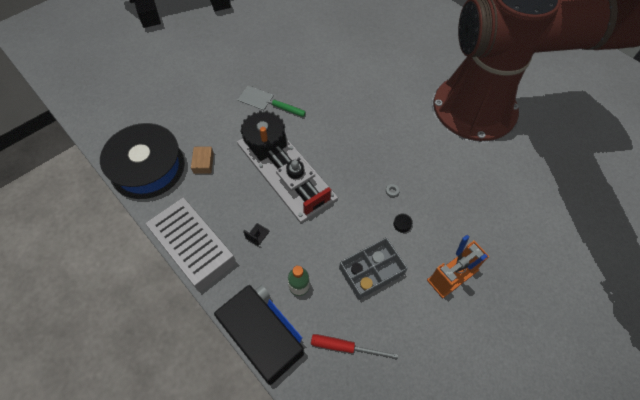

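View pics/side0.png

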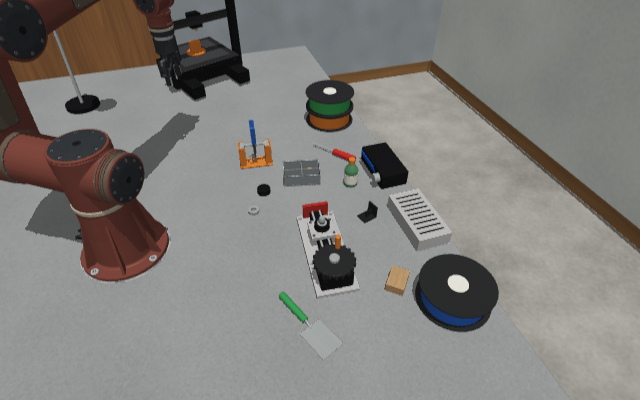

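View pics/wrist0.png

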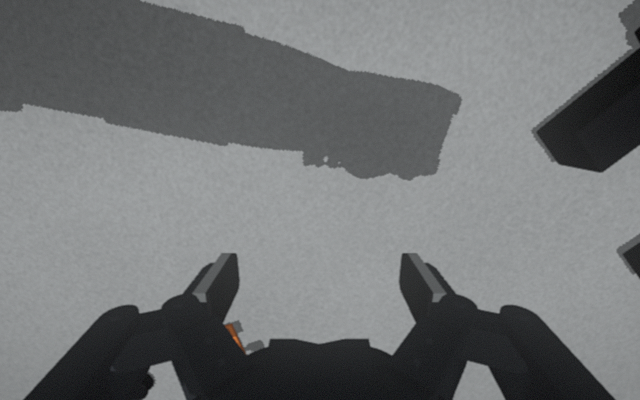

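The scene view shows the jig (wheel at (263,130), red stop at (318,200)), the pliers in their stand at (460,265), and the tray and loose parts between them. Next I'll measure with depth.

Run:
```python
from h import *
s=ctrl.observe()
q=s['tcp_rot']; M=R.from_quat([q[1],q[2],q[3],q[0]]).as_matrix(); print(M.round(3))
f=dict(np.load('/tmp/scene0.npz'))
w=cloud(f); np.save('/tmp/ws.npy',w)
hsv=cv2.cvtColor(f['color'],cv2.COLOR_RGB2HSV)
def st(name,m):
    p=w[m]; p=p[~np.isnan(p[:,0])]
    if len(p): print(name,len(p),'med',np.median(p,0).round(4),'min',p.min(0).round(3),'max',p.max(0).round(3))
H,S,V=[hsv[...,i].astype(int) for i in range(3)]
def box(m,b):
    o=np.zeros_like(m);o[b[1]:b[3],b[0]:b[2]]=1;return m&o
sat=S>150
st('redstop',box(sat&((H<5)|(H>172)),(295,180,340,220)))
st('crank',box(sat&(H>5)&(H<20),(240,105,290,150)))
st('cranktop',box(sat&(H>5)&(H<20)&(w[...,2]>0.125),(240,105,290,150)))
st('wheelface',box(np.abs(w[...,2]-.086)<.006,(240,105,290,145)))
st('jig',box(w[...,2]>0.01,(234,105,342,224)))
st('stub',box(w[...,2]>0.09,(275,150,312,185)))
st('standorange',box(sat&(H>5)&(H<20),(430,235,490,300)))
st('blue',box(sat&(H>100)&(H<130),(440,230,495,285)))
st('pl',box((w[...,2]>0.12),(430,225,495,300)))
for n,b in dict(glue=(285,262,315,300),tray=(338,238,410,300),spare=(390,212,414,236),bracket=(238,222,272,248),scr=(310,332,400,362),scraper=(234,84,306,117),bearing=(384,182,402,198),box=(188,145,215,176)).items():
    st(n,box(w[...,2]>0.004,b))
c=f['color'][90:230,225:350,::-1]; cv2.imwrite('pics/z1.png',cv2.resize(c,None,fx=4.5,fy=4,interpolation=cv2.INTER_CUBIC))
c=f['color'][225:305,425:500,::-1]; cv2.imwrite('pics/z2.png',cv2.resize(c,None,fx=7,fy=7,interpolation=cv2.INTER_CUBIC))
```

```text
[[ 0.386  0.    -0.923]
 [ 0.923  0.     0.386]
 [ 0.    -1.    -0.   ]]
redstop 281 med [ 0.5868 -0.0548  0.0589] min [ 0.544 -0.08   0.021] max [ 0.62  -0.049  0.071]
crank 77 med [ 0.5819 -0.2603  0.1166] min [ 0.574 -0.27   0.09 ] max [ 0.587 -0.257  0.136]
cranktop 28 med [ 0.58   -0.2621  0.1328] min [ 0.574 -0.27   0.127] max [ 0.587 -0.257  0.136]
wheelface 1049 med [ 0.5564 -0.2995  0.0868] min [ 0.499 -0.36   0.08 ] max [ 0.615 -0.242  0.092]
jig 5140 med [ 0.5796 -0.2117  0.0428] min [ 0.397 -0.39   0.01 ] max [ 0.641 -0.042  0.136]
stub 51 med [ 0.5731 -0.1502  0.0987] min [ 0.562 -0.161  0.091] max [ 0.581 -0.143  0.103]
standorange 787 med [0.505  0.2971 0.034 ] min [0.399 0.264 0.002] max [0.521 0.324 0.092]
blue 136 med [0.464  0.2736 0.1504] min [0.451 0.264 0.103] max [0.47  0.321 0.175]
pl 185 med [0.4632 0.2741 0.1561] min [0.45  0.263 0.12 ] max [0.47  0.323 0.175]
glue 548 med [0.7579 0.0788 0.0732] min [0.69  0.016 0.004] max [0.792 0.106 0.114]
tray 2062 med [0.5986 0.1553 0.0194] min [0.478 0.046 0.004] max [0.697 0.252 0.051]
spare 285 med [0.4527 0.1207 0.0201] min [0.407 0.08  0.004] max [0.493 0.146 0.025]
bracket 310 med [ 0.7465 -0.0979  0.0082] min [ 0.696 -0.151  0.004] max [ 0.793 -0.057  0.049]
scr 707 med [0.7757 0.2307 0.022 ] min [0.66  0.177 0.004] max [0.838 0.334 0.031]
scraper 723 med [ 0.4516 -0.3932  0.0086] min [ 0.329 -0.537  0.004] max [ 0.563 -0.303  0.092]
bearing 126 med [0.3996 0.0371 0.0114] min [0.38  0.018 0.004] max [0.425 0.061 0.017]
box 561 med [ 0.7211 -0.3626  0.0298] min [ 0.671 -0.445  0.004] max [ 0.768 -0.321  0.037]
```

```bash
ls pics
```

```text
scene0.png
side0.png
wrist0.png
z1.png
z2.png
```

View pics/z1.png

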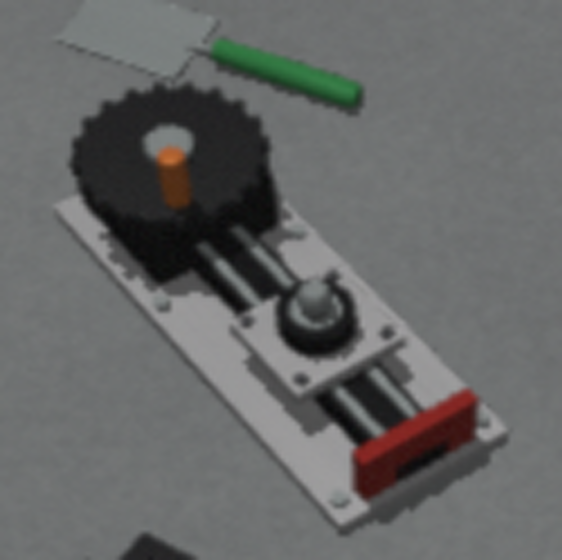

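View pics/z2.png

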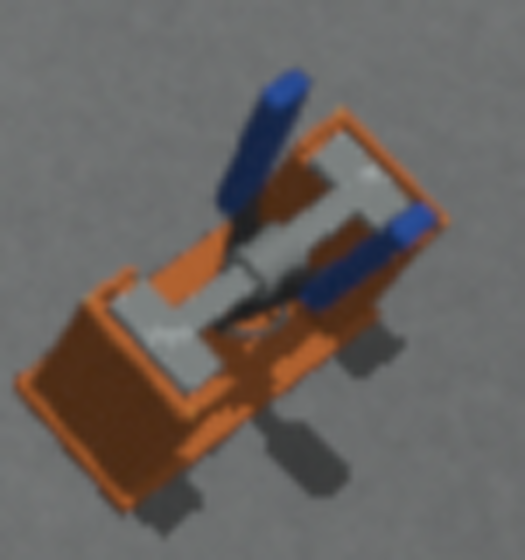

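The zooms show the crank at the +x side of the hub, the carriage about a third of the way along, and the handles spread across the stand's short direction. I'll go above the pliers first, then the jig.

Request:
{"method": "jog_arm", "body": {
  "series": [
    [[0,-27,-10,-53,0],[0,-27,-10,-53,0],[0,-27,-10,-53,0],[0,-27,-10,-53,0],[0,-27,-10,-53,0],[0,-27,-10,-53,0],[0,0,0,0,0]]
  ]
}}

```text
t: 3.12
position: [0.4647, 0.2786, 0.3644]
tcp_rot: [-0.589, 0.59, 0.391, -0.39]
wrist_force: [-1.0, 0.8, -1.0]
opening: 1.002
```

Run:
```python
from h import *
s=ctrl.observe(); print(s['t'],s['position'],s['joint_pos'].round(3),s['tcp_rot'])
f=ctrl.grab_frame('wrist'); save('wp',f); np.savez('/tmp/wp.npz',**f)
for t in ['pliers','stand','handles','circlip','spare_roller']:
    r=ctrl.look_for(t,f)
    print(t,[(round(d['confidence'],2),[round(float(x)*m) for x,m in zip(d['bbox'],(640,400,640,400))]) for d in r[:2]])
```

```text
3.125 [0.46474808 0.27855627 0.36440848] [ 2.990e-01 -5.200e-02  5.000e-02  1.671e+00 -1.000e-03  7.000e-01] [-0.58927128  0.5898983   0.39071852 -0.39002358]
pliers [(0.63, [299, 127, 363, 210])]
stand [(0.85, [298, 118, 358, 218]), (0.23, [298, 125, 360, 209])]
handles [(0.76, [296, 121, 361, 211])]
circlip [(0.7, [0, 269, 178, 400]), (0.57, [298, 127, 361, 211])]
spare_roller [(0.49, [0, 269, 179, 399])]
```

View pics/wp.png

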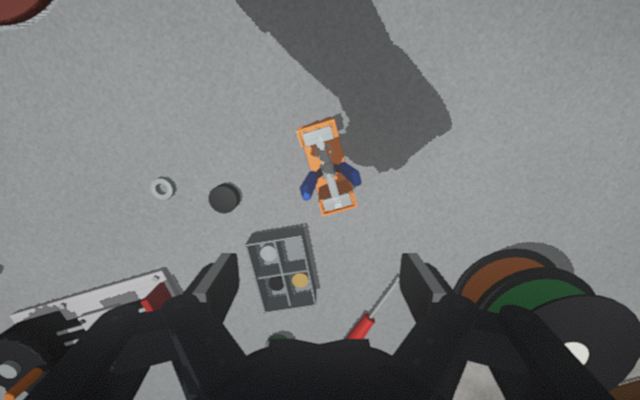

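The stand is at (298–358, 118–218) with the handles at about (307,188) and (350,175). I'll work out the pose from depth.

Run:
```python
from h import *
f=dict(np.load('/tmp/wp.npz')); w=cloud(f)
hsv=cv2.cvtColor(f['color'],cv2.COLOR_RGB2HSV); H,S,V=[hsv[...,i].astype(int) for i in range(3)]
roi=np.zeros(H.shape,bool); roi[110:225,285:370]=1
blue=roi&(S>120)&(H>100)&(H<135)&(w[...,2]>.09)
n,l=cv2.connectedComponents(blue.astype(np.uint8))
for i in range(1,n):
    p=w[l==i]
    if len(p)>20:
        print('blue',len(p),np.median(p,0).round(4),p.min(0).round(4),p.max(0).round(4))
        t=p[p[:,2]>.165]; print(' top',len(t),t.mean(0).round(4))
# rest bar & posts
m=roi&(np.abs(w[...,2]-.088)<.007)
p=w[m]; r=cv2.minAreaRect((p[:,:2]*1000).astype(np.float32)); print('bar rect',r, np.median(p[:,2]))
o=roi&(S>150)&(H>5)&(H<20)
p=w[o&(w[...,2]>.07)]; print('post rect',cv2.minAreaRect((p[:,:2]*1000).astype(np.float32)),np.median(p[:,2]))
g=roi&(S<60)&(np.abs(w[...,2]-.088)<.007)
p=w[g]; print('grey bar',cv2.minAreaRect((p[:,:2]*1000).astype(np.float32)),np.median(p[:,2]))
c=f['color'][105:225,280:380,::-1]; cv2.imwrite('pics/z3.png',cv2.resize(c,None,fx=5,fy=5,interpolation=cv2.INTER_CUBIC))
```

```text
blue 101 [0.4592 0.3188 0.1709] [0.4525 0.315  0.1537] [0.467  0.3223 0.173 ]
 top 97 [0.4597 0.3187 0.1709]
blue 97 [0.4547 0.2681 0.1709] [0.4477 0.2637 0.1665] [0.4616 0.2719 0.1728]
 top 97 [0.4547 0.268  0.1708]
bar rect ((457.9795227050781, 292.5720520019531), (47.98488998413086, 116.1195297241211), 83.53536224365234) 0.0872488767457702
post rect ((457.2563171386719, 293.5462341308594), (44.73911666870117, 114.8106918334961), 83.0728988647461) 0.08512454851419915
grey bar ((460.5090637207031, 290.8011169433594), (42.033607482910156, 109.99978637695312), 82.43602752685547) 0.08761157876439735
```

View pics/z3.png

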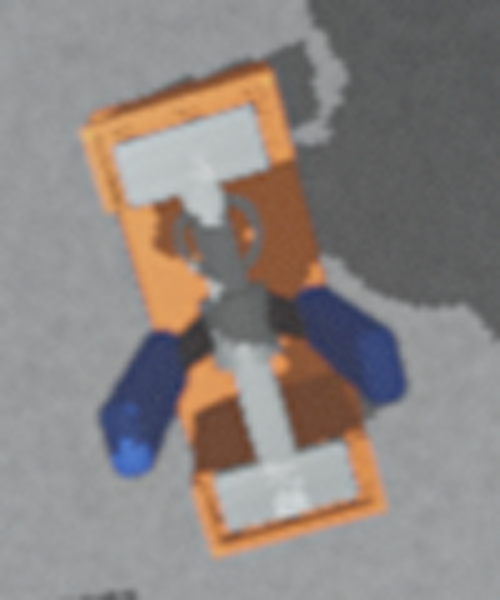

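Pliers: handles' midpoint is about (0.457, 0.293) and the squeeze axis is at about 84°, with the circlip on the robot side. Now the jig.

Request:
{"method": "jog_arm", "body": {
  "series": [
    [[0,0,0,0,-0.146],[0,-61,0,0,-0.146],[0,-61,0,-20,0],[0,-61,0,-20,0],[0,-61,0,-20,0],[0,-61,0,-20,0],[0,-61,0,-20,0],[0,-61,0,-20,0]]
  ]
}}

```text
t: 4.42
position: [0.5268, -0.145, 0.364]
tcp_rot: [-0.525, 0.525, 0.474, -0.474]
wrist_force: [0.9, 1.3, 0.2]
opening: 0.996
```

Request:
{"method": "jog_arm", "body": {
  "series": [
    [[0,-15,0,-20,0],[0,0,0,0,0]]
  ]
}}

```text
t: 4.68
position: [0.5453, -0.1614, 0.363]
tcp_rot: [0.526, -0.525, -0.473, 0.473]
wrist_force: [-1.1, 0.6, -0.0]
opening: 1.001
```

Run:
```python
from h import *
s=ctrl.observe(); print(s['t'],s['position'],s['joint_pos'].round(3),s['tcp_rot'])
f=ctrl.grab_frame('wrist'); save('wj',f); np.savez('/tmp/wj.npz',**f)
```

```text
4.675 [ 0.54531995 -0.16142183  0.36298986] [-0.518  0.032  0.13   1.67   0.    -0.414] [ 0.52580023 -0.52488451 -0.47320633  0.47339851]
```

View pics/wj.png

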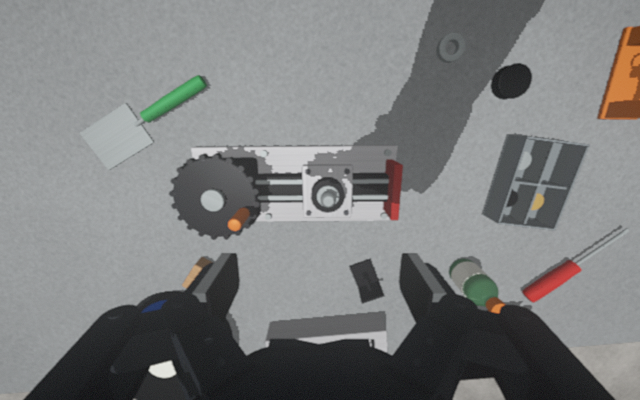

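The view shows the wheel at (213,198) with the hub at (211,200), crank at (236,224), stub at (327,196) and red stop at (394,190).

```bash
cat > jig.py <<'E'
from h import *
def jig(f,w=None):
    w=cloud(f)
    hsv=cv2.cvtColor(f['color'],cv2.COLOR_RGB2HSV); H,S,V=[hsv[...,i].astype(int) for i in range(3)]
    v,u=np.mgrid[0:400,0:640]
    x,y,z=w[...,0],w[...,1],w[...,2]
    near=(x>.45)&(x<.66)&(y<0.02)&(y>-.4)
    face=near&(np.abs(z-.087)<.006)&(V<110)&(y<-.2)
    n,l,st,_=cv2.connectedComponentsWithStats(face.astype(np.uint8)); i=1+st[1:,4].argmax()
    pts=np.argwhere(l==i)[:,::-1]
    hull=cv2.convexHull(w[l==i][:,:2].astype(np.float32)*1000)
    print('wheel circ',cv2.minEnclosingCircle(hull),'z',np.median(w[l==i][:,2]))
    hub=near&(np.abs(z-.094)<.005)&(S<60)&(V>90)&(y<-.2)
    print('hub',hub.sum(),np.median(w[hub],0).round(4) if hub.any() else '')
    cr=near&(z>.128)&(z<.14)
    print('crank',cr.sum(),((w[cr].min(0)+w[cr].max(0))/2).round(4),w[cr].mean(0).round(4))
    sb=near&(z>.096)&(z<.104)&(y>-.23)
    if sb.sum()>5:
        print('stubtop',sb.sum(),w[sb].mean(0).round(4),((w[sb].min(0)+w[sb].max(0))/2).round(4))
    ro=near&(np.abs(z-.078)<.003)&(y>-.23)
    if ro.sum()>30:
        print('roller',ro.sum(),cv2.minEnclosingCircle(cv2.convexHull(w[ro][:,:2].astype(np.float32)*1000)))
    rs=near&(np.abs(z-.066)<.006)&(S>130)&((H<6)|(H>172))
    print('stop',rs.sum(),w[rs].mean(0).round(4),cv2.minAreaRect(w[rs][:,:2].astype(np.float32)*1000))
    base=near&(z>.005)&(z<.03)&(V>120)&(S<50)
    print('base',cv2.minAreaRect(w[base][:,:2].astype(np.float32)*1000),np.median(w[base][:,2]))
    cg=near&(np.abs(z-.056)<.004)&(V>90)&(S<60)&(y<-.04)&(y>-.25)
    if cg.sum()>50: print('carr',cg.sum(),cv2.minAreaRect(w[cg][:,:2].astype(np.float32)*1000),np.median(w[cg][:,2]))
E
python3 - <<'E'
from jig import *
jig(dict(np.load('/tmp/wj.npz')))
E
```

```text
wheel circ ((556.0475463867188, -300.2736511230469), 58.43299865722656) z 0.08561350767405074
hub 385 [ 0.5557 -0.3005  0.0935]
crank 139 [ 0.5779 -0.2643  0.131 ] [ 0.5773 -0.2644  0.1319]
stubtop 152 [ 0.5697 -0.153   0.0987] [ 0.5704 -0.1536  0.0985]
roller 677 ((570.34716796875, -153.0133056640625), 23.02825164794922)
stop 362 [ 0.5779 -0.0586  0.0655] ((578.2879028320312, -58.55577850341797), (10.952000617980957, 78.1358413696289), 83.94798278808594)
base ((565.75146484375, -202.2549285888672), (309.0295715332031, 120.4100341796875), 84.55533599853516) 0.013568298250469485
carr 1561 ((573.2097778320312, -125.79438781738281), (124.991455078125, 76.58748626708984), 84.11527252197266) 0.0554888619532416
```

Request:
{"method": "jog_arm", "body": {
  "series": [
    [[0,-49.5,0,-21.6,0],[0,-49.4,0,-21.6,0],[0,0,50,0,0],[0,0,50,0,0],[0,0,50,0,0],[0,0,30,0,0],[0,0,10,0,0],[0,0,0,0,0]]
  ],
  "squeeze": 50
}}

```text
t: 5.72
position: [0.5777, -0.263, 0.1746]
tcp_rot: [-0.525, 0.525, 0.474, -0.474]
wrist_force: [0.0, 0.2, 1.1]
opening: 1.004
```

Request:
{"method": "jog_arm", "body": {
  "series": [
    [[0.5,0,0,0,0],[1,0,0,0,0],[1,0,0,0,0],[1,0,0,0,0],[1,0,0,0,0],[1,0,0,0,0]]
  ]
}}

```text
t: 6.48
position: [0.5776, -0.2644, 0.1744]
tcp_rot: [-0.525, 0.526, 0.473, -0.473]
wrist_force: [-2.4, -2.8, 4.8]
opening: 0.166
```

Run:
```python
from h import *
s=ctrl.observe(); print(s['t'],s['position'],s['opening'],s['wrist_force'])
f=ctrl.grab_frame('wrist'); save('wc',f)
# plan
c=np.array([.556,-.3004]); p=s['position'][:2]
tx=np.array([.104,.9946]); tz=np.array([-.9946,.104])
r=p-c; print('r',np.hypot(*r)); a0=np.arctan2(r[1],r[0]); print(a0)
a=1.023-np.arange(0,4.5,.2); P=c+.042*np.c_[np.cos(a),np.sin(a)]
for i,d in enumerate(np.diff(P,axis=0)*1000): print(i+1,round(a[i+1],2),'[1,%.1f,0,%.1f,0]'%(d@tx,d@tz))
```

```text
6.475 [ 0.57758227 -0.26435584  0.17437341] 0.1662883157978221 [-2.44529737 -2.75805358  4.8248723 ]
r 0.04201161215504262
1.0312794767563052
1 0.82 [1,-4.3,0,-7.2,0]
2 0.62 [1,-5.7,0,-6.2,0]
3 0.42 [1,-6.8,0,-4.9,0]
4 0.22 [1,-7.6,0,-3.5,0]
5 0.02 [1,-8.2,0,-1.9,0]
6 -0.18 [1,-8.4,0,-0.2,0]
7 -0.38 [1,-8.3,0,1.4,0]
8 -0.58 [1,-7.8,0,3.1,0]
9 -0.78 [1,-7.0,0,4.5,0]
10 -0.98 [1,-6.0,0,5.9,0]
11 -1.18 [1,-4.7,0,6.9,0]
12 -1.38 [1,-3.3,0,7.7,0]
13 -1.58 [1,-1.6,0,8.2,0]
14 -1.78 [1,0.0,0,8.4,0]
15 -1.98 [1,1.7,0,8.2,0]
16 -2.18 [1,3.3,0,7.7,0]
17 -2.38 [1,4.7,0,6.9,0]
18 -2.58 [1,6.0,0,5.8,0]
19 -2.78 [1,7.1,0,4.5,0]
20 -2.98 [1,7.8,0,3.0,0]
21 -3.18 [1,8.3,0,1.4,0]
22 -3.38 [1,8.4,0,-0.3,0]
```

View pics/wc.png

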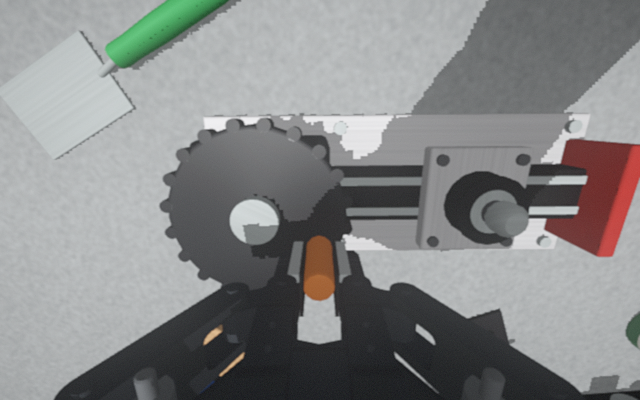

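The orange crank at (320,268) is firmly between the pads. Turning clockwise.

Request:
{"method": "jog_arm", "body": {
  "series": [
    [[1,-4.3,0,-7.2,0],[1,-5.7,0,-6.2,0],[1,-6.8,0,-4.9,0],[1,-7.6,0,-3.5,0],[1,0,0,0,0]]
  ]
}}

```text
t: 7.15
position: [0.5967, -0.291, 0.1744]
tcp_rot: [-0.525, 0.525, 0.473, -0.473]
wrist_force: [-3.4, -2.7, 6.0]
opening: 0.174
```

Request:
{"method": "jog_arm", "body": {
  "series": [
    [[1,-8.2,0,-1.9,0],[1,-8.4,0,-0.2,0],[1,-8.3,0,1.4,0],[1,-7.8,0,3.1,0],[1,-7.0,0,4.5,0],[1,-6.0,0,5.9,0],[1,-4.7,0,6.9,0],[1,-3.3,0,7.7,0]]
  ]
}}

```text
t: 8.15
position: [0.564, -0.3414, 0.1744]
tcp_rot: [-0.525, 0.526, 0.474, -0.473]
wrist_force: [3.6, 0.2, 7.0]
opening: 0.173
```

Request:
{"method": "jog_arm", "body": {
  "series": [
    [[1,-1.6,0,8.2,0],[1,0,0,8.4,0],[1,1.7,0,8.2,0],[1,3.3,0,7.7,0],[1,4.7,0,6.9,0],[1,6.0,0,5.8,0],[1,0,0,0,0]]
  ]
}}

```text
t: 9.02
position: [0.5197, -0.3221, 0.1743]
tcp_rot: [0.525, -0.525, -0.473, 0.473]
wrist_force: [-0.8, 1.4, 8.6]
opening: 0.172
```

Request:
{"method": "jog_arm", "body": {
  "series": [
    [[1,7.1,0,4.5,0],[1,7.8,0,3.0,0],[1,0,0,0,0]]
  ]
}}

```text
t: 9.4
position: [0.5141, -0.3065, 0.1743]
tcp_rot: [-0.525, 0.525, 0.473, -0.473]
wrist_force: [-0.2, 0.4, 7.5]
opening: 0.167
```

Request:
{"method": "jog_arm", "body": {
  "series": [
    [[1,4.1,0,0.9,0],[1,0,0,0,0]]
  ]
}}

```text
t: 9.65
position: [0.5137, -0.3028, 0.1743]
tcp_rot: [-0.525, 0.526, 0.473, -0.474]
wrist_force: [0.6, -1.2, 7.5]
opening: 0.176
```

Request:
{"method": "jog_arm", "body": {
  "series": [
    [[1,4.1,0,0.5,0],[1,0,0,0,0]]
  ]
}}

```text
t: 9.9
position: [0.5136, -0.2987, 0.1743]
tcp_rot: [-0.525, 0.526, 0.473, -0.474]
wrist_force: [1.1, -0.8, 6.5]
opening: 0.173
```

Run:
```python
from jig import *
f=ctrl.grab_frame('wrist'); save('wc2',f); 
try: jig(f)
except Exception as e: print(e)
```

```text
wheel circ ((537.8363037109375, -299.3623352050781), 55.44234085083008) z 0.08542125464041467
hub 820 [ 0.5581 -0.303   0.0935]
crank 1787 [ 0.513  -0.2985  0.134 ] [ 0.5099 -0.2989  0.1336]
stubtop 244 [ 0.5744 -0.106   0.0978] [ 0.5748 -0.1053  0.0983]
roller 2210 ((576.2745971679688, -101.32274627685547), 25.041343688964844)
stop 50 [ 0.6153 -0.0647  0.0644] ((615.9589233398438, -63.6065559387207), (13.019060134887695, 3.0547430515289307), 74.96239471435547)
base ((564.9700927734375, -201.46641540527344), (310.05841064453125, 119.67450714111328), 84.56605529785156) 0.013473761020834932
carr 4480 ((576.3012084960938, -98.76255798339844), (74.56874084472656, 79.19935607910156), 84.49844360351562) 0.05536376901183909
```

View pics/wc2.png

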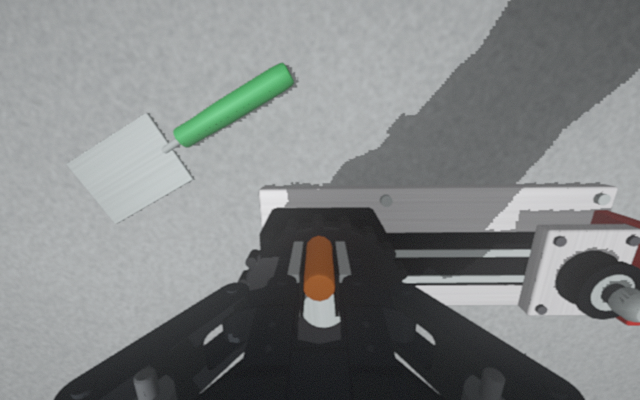

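The carriage at (580,275) is nearly at the stop. I'll keep going in small steps until the force rises.

Request:
{"method": "jog_arm", "body": {
  "series": [
    [[1,3.0,0,0.2,0],[1,0,0,0,0]]
  ]
}}

```text
t: 10.2
position: [0.5138, -0.296, 0.1743]
tcp_rot: [-0.525, 0.526, 0.473, -0.474]
wrist_force: [1.1, -3.2, 5.5]
opening: 0.172
```

Request:
{"method": "jog_arm", "body": {
  "series": [
    [[1,2.0,0,-0.1,0],[1,0,0,0,0]]
  ]
}}

```text
t: 10.45
position: [0.5139, -0.2954, 0.1744]
tcp_rot: [-0.525, 0.527, 0.472, -0.474]
wrist_force: [0.1, -9.6, 3.4]
opening: 0.172
```

Request:
{"method": "jog_arm", "body": {
  "series": [
    [[1,2.0,0,-0.2,0],[1,0,0,0,0],[1,0,0,0,0]]
  ]
}}

```text
t: 10.82
position: [0.514, -0.2949, 0.1744]
tcp_rot: [-0.524, 0.527, 0.471, -0.475]
wrist_force: [-1.1, -16.8, 1.1]
opening: 0.173
```

Stalled, with the force rising to 17 N, so the carriage is at the stop. I'll relax the push, open and rise.

Request:
{"method": "jog_arm", "body": {
  "series": [
    [[1,-2.5,0,0.1,0],[0.7,0,0,0,0],[0,0,0,0,0],[0,0,0,0,0],[0,0,0,0,0],[0,0,-30,0,0],[0,0,-50,0,0],[0,0,-60,0,0]]
  ]
}}

```text
t: 11.82
position: [0.514, -0.2934, 0.3144]
tcp_rot: [0.526, -0.525, -0.473, 0.473]
wrist_force: [0.2, -0.6, -0.1]
opening: 1.004
```

Request:
{"method": "jog_arm", "body": {
  "series": [
    [[0,60,-10,-5,0],[0,60,0,-5,0],[0,60,0,-5,0],[0,0,0,0,0],[0,0,0,0,0]]
  ]
}}

```text
t: 12.45
position: [0.548, -0.1164, 0.3238]
tcp_rot: [-0.525, 0.525, 0.474, -0.474]
wrist_force: [0.1, -0.1, -0.2]
opening: 1.002
```

Run:
```python
from jig import *
s=ctrl.observe(); print(s['t'],s['position'])
f=ctrl.grab_frame('wrist'); save('wj2',f); np.savez('/tmp/wj2.npz',**f)
jig(f)
```

```text
12.45 [ 0.54797896 -0.11639493  0.32384383]
wheel circ ((555.5335693359375, -300.16107177734375), 58.917213439941406) z 0.08560573991021614
hub 484 [ 0.5556 -0.2999  0.0936]
crank 225 [ 0.5144 -0.2963  0.1311] [ 0.5141 -0.2953  0.1317]
stubtop 187 [ 0.5747 -0.0991  0.0986] [ 0.5756 -0.0989  0.0985]
roller 825 ((575.3153686523438, -99.20008850097656), 22.892452239990234)
stop 336 [ 0.5843 -0.0589  0.0655] ((578.2314453125, -58.27193069458008), (10.544632911682129, 75.43372344970703), 83.58259582519531)
base ((565.8566284179688, -201.68215942382812), (309.379638671875, 120.41593933105469), 84.57022857666016) 0.013579196906919389
carr 1891 ((575.7042846679688, -98.9777603149414), (70.31144714355469, 76.68914794921875), 84.56331634521484) 0.05552817916430125
```

View pics/wj2.png

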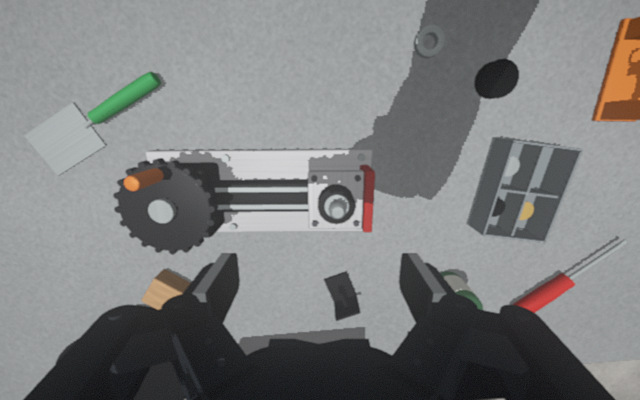

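The carriage is against the stop (centre to stop 40.7 mm) and the axle is at about (0.5755, -0.099). Now over to the pliers.

Request:
{"method": "jog_arm", "body": {
  "series": [
    [[0,56.9,0,19,0],[0,56.9,0,19,0],[0,56.9,0,19,0],[0,56.9,0,19,0],[0,56.9,0,19,0],[0,56.9,0,19,0],[0,56.9,10,19,0],[0,0,0,0,0]]
  ]
}}

```text
t: 13.5
position: [0.4561, 0.2956, 0.3128]
tcp_rot: [0.525, -0.524, -0.474, 0.475]
wrist_force: [-0.1, 0.1, 0.1]
opening: 1.001
```

```bash
cat > pl.py <<'E'
from h import *
f=ctrl.grab_frame('wrist'); s=ctrl.observe(); print(s['t'],s['position'],s['tcp_rot'])
import sys; save(sys.argv[1],f); w=cloud(f); np.savez('/tmp/%s.npz'%sys.argv[1],**f)
hsv=cv2.cvtColor(f['color'],cv2.COLOR_RGB2HSV); H,S,V=[hsv[...,i].astype(int) for i in range(3)]
x,y,z=w[...,0],w[...,1],w[...,2]
near=(np.hypot(x-.457,y-.293)<.09)
n,l=cv2.connectedComponents((near&(S>120)&(H>100)&(H<135)&(z>.09)).astype(np.uint8))
T=[]
for i in range(1,n):
    p=w[l==i]
    if len(p)>30:
        t=p[p[:,2]>p[:,2].max()-.006]; r=cv2.minAreaRect(t[:,:2].astype(np.float32)*1000); print(len(p),'top',len(t),t.mean(0).round(4),r); T.append(r[0])
if len(T)==2:
    a,b=map(np.array,T); print('mid',(a+b)/2,'ang',np.degrees(np.arctan2(*(b-a)[::-1]))%180,'sep',np.hypot(*(b-a)))
g=near&(S<60)&(np.abs(z-.088)<.006)
p=w[g]; print('grey bar',cv2.minAreaRect((p[:,:2]*1000).astype(np.float32)),np.median(p[:,2]))
E
python3 pl.py wp2
```

```text
13.55 [0.45684761 0.29393104 0.31327219] [ 0.52500029 -0.5248171  -0.47342601  0.47414082]
157 top 143 [0.4594 0.3187 0.1708] ((459.7449645996094, 318.8060607910156), (6.686620235443115, 14.008936882019043), 85.92256164550781)
126 top 126 [0.4538 0.2679 0.1709] ((453.9562683105469, 267.67132568359375), (6.679628372192383, 13.063689231872559), 82.471435546875)
mid [456.85061646 293.23869324] ang 83.54134032724605 sep 51.461346068998324
grey bar ((457.6255798339844, 289.8967590332031), (41.9526481628418, 103.93231201171875), 83.86959075927734) 0.08762456463705026
```

View pics/wp2.png

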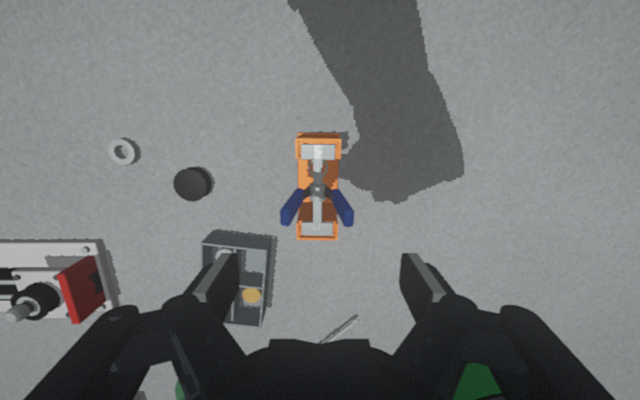

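Gripper and pliers are aligned: handles at (292,207) and (345,207), off by 0.7 mm. Descending.

Request:
{"method": "jog_arm", "body": {
  "series": [
    [[0,-0.7,40,0,0],[0,0,40,0,0],[0,0,30,0,0],[0,0,11,0,0],[0,0,0,0,0]]
  ],
  "squeeze": 60
}}

```text
t: 14.18
position: [0.4574, 0.2917, 0.1931]
tcp_rot: [0.526, -0.526, -0.473, 0.473]
wrist_force: [-0.7, -0.1, 1.0]
opening: 0.998
```

```bash
python3 pl.py wp3
```

```text
14.225 [0.45773853 0.29215684 0.19401138] [-0.52538851  0.52576408  0.47342537 -0.47265998]
1934 top 726 [0.4586 0.3183 0.1701] ((460.0066223144531, 318.4779968261719), (8.56437873840332, 15.298527717590332), 83.70772552490234)
1524 top 718 [0.4532 0.2682 0.1704] ((454.3509216308594, 267.82537841796875), (8.468111991882324, 15.889705657958984), 83.35398864746094)
mid [457.17877197 293.15168762] ang 83.6289353326623 sep 50.96738861104658
grey bar ((457.4194030761719, 290.2183532714844), (42.55818176269531, 111.53887176513672), 83.62432098388672) 0.08761559282510512
```

View pics/wp3.png

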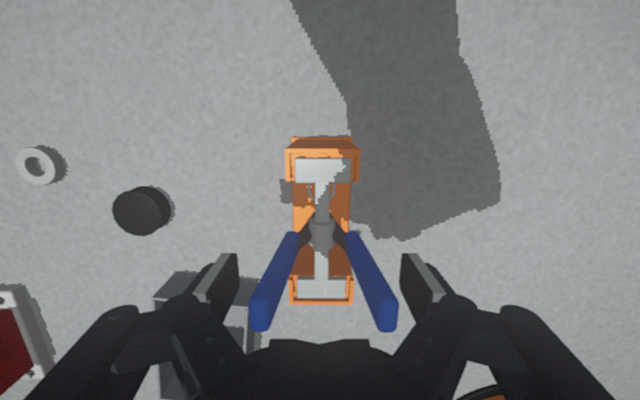

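Handles at (265,300) and (388,300) are nicely between the pads. Closing.

Request:
{"method": "jog_arm", "body": {
  "series": [
    [[0.2,1,0,0,0],[0.4,0,0,0,0],[0.7,0,0,0,0],[1,0,0,0,0],[1,0,0,0,0],[1,0,0,0,0],[1,0,0,0,0],[1,0,0,0,0]]
  ]
}}

```text
t: 15.22
position: [0.4577, 0.2938, 0.1953]
tcp_rot: [-0.525, 0.526, 0.474, -0.473]
wrist_force: [-1.9, -3.3, 13.8]
opening: 0.471
```

```bash
python3 pl.py wp4
```

```text
15.275 [0.45777385 0.29377195 0.19535857] [-0.52449657  0.52603597  0.47418798 -0.47258361]
1696 top 1 [0.4398 0.2811 0.1971] ((439.7606506347656, 281.0602722167969), (0.0, 0.0), 0.0)
1837 top 9 [0.4424 0.3095 0.1964] ((442.2938537597656, 309.4408874511719), (2.1955339908599854, 0.8743031024932861), 17.551156997680664)
mid [441.0272522  295.25057983] ang 84.89939774591579 sep 28.49344554725083
grey bar ((459.9086608886719, 292.5896301269531), (48.01792526245117, 107.74908447265625), 83.41669464111328) 0.08760640728211073
```

View pics/wp4.png

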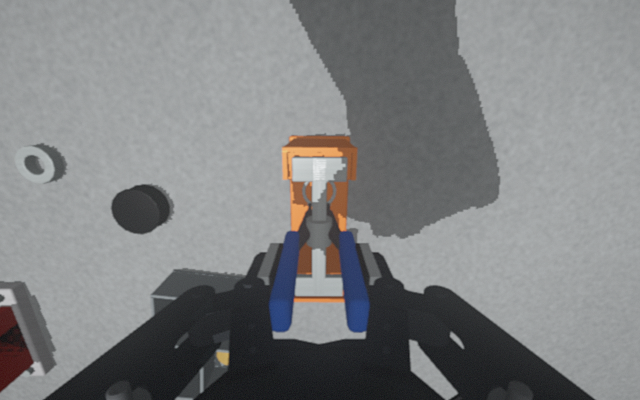

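The handles are parallel and squeezed, at (285,285) and (352,285). Lifting straight up, slowly at first.

Request:
{"method": "jog_arm", "body": {
  "series": [
    [[1,0,-4,0,0],[1,0,-6,0,0],[1,0,-10,0,0],[1,0,-20,0,0],[1,0,-30,0,0],[1,0,-30,0,0],[1,0,-25,0,0],[1,0,0,0,0]]
  ]
}}

```text
t: 16.27
position: [0.4578, 0.2941, 0.321]
tcp_rot: [-0.525, 0.526, 0.475, -0.472]
wrist_force: [0.6, 0.4, -2.9]
opening: 0.471
```

```bash
python3 pl.py wp5
python3 - <<'E'
from h import *
f=ctrl.grab_frame('scene'); save('sc5',f); np.savez('/tmp/sc5.npz',**f)
c=f['color'][200:320,400:520,::-1]; cv2.imwrite('pics/z5.png',cv2.resize(c,None,fx=4.8,fy=4.8,interpolation=cv2.INTER_CUBIC))
E
```

```text
16.325 [0.45740074 0.29395066 0.31904108] [-0.52497915  0.52552612  0.47410735 -0.4726959 ]
1827 top 3 [0.4392 0.2811 0.3215] ((439.10797119140625, 280.94586181640625), (0.8683013916015625, 0.9817844033241272), 18.687820434570312)
1814 top 12 [0.4423 0.31   0.3218] ((442.2863464355469, 310.062255859375), (1.7041831016540527, 0.8539326786994934), 75.41533660888672)
mid [440.69715881 295.50405884] ang 83.7702012055345 sep 29.289357645021717
grey bar ((470.2513122558594, 271.6102294921875), (93.01630401611328, 44.85932540893555), 24.068864822387695) 0.08606219689853126
```

View pics/wp5.png

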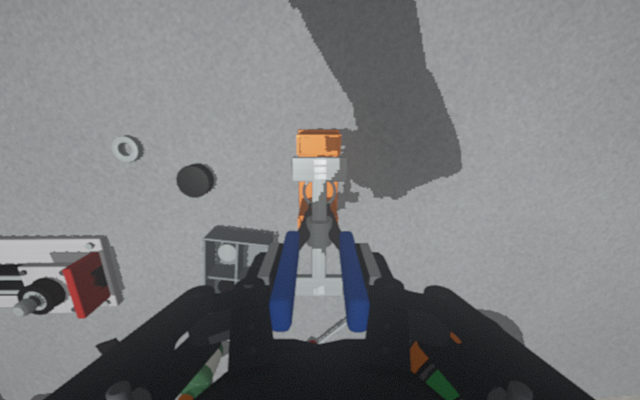

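View pics/z5.png

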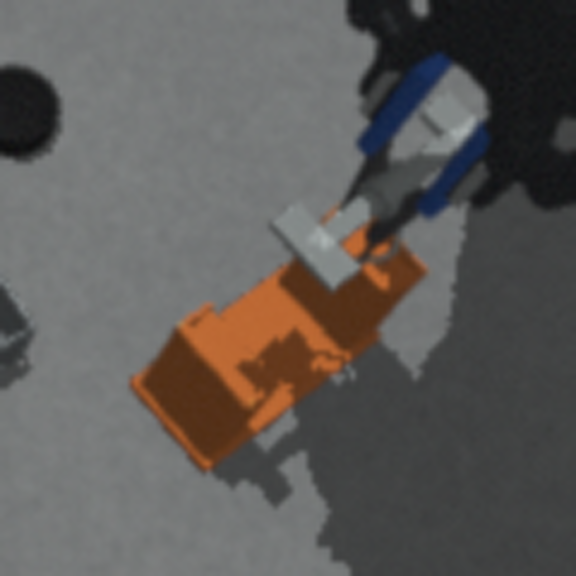

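The pliers are lifted and clear of the stand. I'll check tilt and locate the bar and circlip in the tool frame.

```bash
cat > hand.py <<'E'
from h import *
def hand(f,s):
    w=cloud(f); q=s['tcp_rot']; Rm=R.from_quat([q[1],q[2],q[3],q[0]]).as_matrix()
    t=(w-s['position'])@Rm  # tool coords
    hsv=cv2.cvtColor(f['color'],cv2.COLOR_RGB2HSV); S=hsv[...,1].astype(int)
    m=(S<70)&(np.abs(t[...,0])<.025)&(np.abs(t[...,1]-.109)<.012)&(np.abs(t[...,2])<.07)
    wa=m&(t[...,2]>.030); wb=m&(t[...,2]<-.03)
    for n,k in (('wing cam side',wa),('wing far',wb)):
        p=t[k]*1000
        if len(p)>10: print(n,len(p),'med',np.median(p,0).round(1),'lo',np.percentile(p,2,0).round(1),'hi',np.percentile(p,98,0).round(1))
    p=t[m]*1000
    if len(p)>20:
        A=np.c_[p[:,0],p[:,2],np.ones(len(p))]; c=np.linalg.lstsq(A,p[:,1],rcond=None)[0]; print('plane slope x,z',c.round(4),'rect',cv2.minAreaRect(p[:,[0,2]].astype(np.float32)))
    # circlip: t y ~0.17
    k=(np.abs(t[...,1]-.170)<.008)&(np.abs(t[...,0])<.025)&(t[...,2]>-.01)&(t[...,2]<.04)
    p=t[k]*1000
    if len(p)>3: print('circlip px',len(p),p.min(0).round(1),p.max(0).round(1),np.median(p,0).round(1))
    return t
E
python3 - <<'E'
from hand import *
s=ctrl.observe(); f=dict(np.load('/tmp/wp5.npz')); hand(f,s)
c=f['color'][120:320,240:400,::-1]; cv2.imwrite('pics/z6.png',cv2.resize(c,None,fx=3.7,fy=3,interpolation=cv2.INTER_CUBIC))
E
```

```text
wing cam side 1464 med [  0.4 104.8  42.4] lo [-16.7 103.3  31.5] hi [ 17.3 106.4  50.5]
wing far 1077 med [ -0.2 104.7 -42.8] lo [-16.5 103.5 -52.5] hi [ 16.3 109.3 -31.3]
plane slope x,z [5.500000e-03 2.200000e-03 1.041829e+02] rect ((0.3012065887451172, -1.1774940490722656), (35.74485778808594, 103.83001708984375), 0.025368504226207733)
circlip px 176 [-14.8 162.4  -2.4] [ 14.9 169.3  20.1] [ -6.7 166.4   8.9]
```

View pics/z6.png

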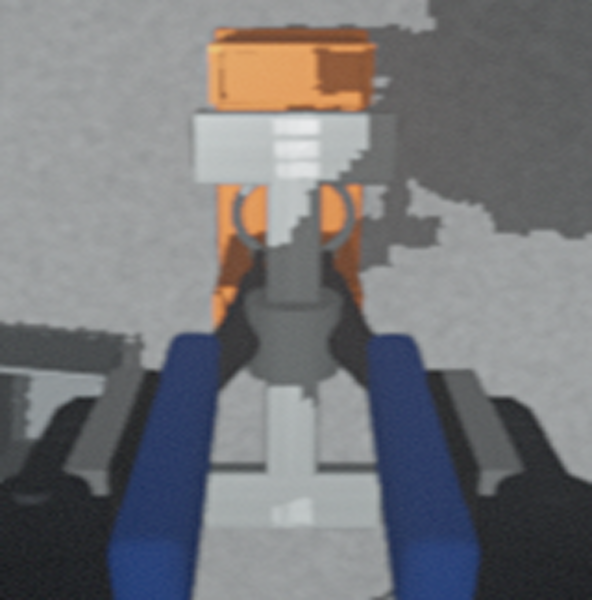

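Request:
{"method": "jog_arm", "body": {
  "series": [
    [[1,-20,0,-9,0],[1,-45,0,-20.3,0],[1,-52,0,-23.5,0],[1,-52,0,-23.5,0],[1,-52,0,-23.5,0],[1,-52,0,-23.5,0],[1,-52,0,-23.5,0],[1,-34,0,-15.4,0]]
  ]
}}

```text
t: 17.38
position: [0.581, -0.0825, 0.316]
tcp_rot: [0.526, -0.525, -0.473, 0.473]
wrist_force: [0.9, 1.4, -1.2]
opening: 0.47
```

Request:
{"method": "jog_arm", "body": {
  "series": [
    [[1,-15,0,-7,0],[1,-5,0,-1.7,0],[1,0,0,0,0],[1,0,0,0,0]]
  ]
}}

```text
t: 17.88
position: [0.5876, -0.0997, 0.3181]
tcp_rot: [0.525, -0.525, -0.474, 0.474]
wrist_force: [-0.8, 0.0, -2.6]
opening: 0.473
```

```bash
cat > fin.py <<'E'
from hand import *
import sys
s=ctrl.observe(); print(s['t'],s['position'].round(4),s['wrist_force'].round(1),s['opening'])
f=ctrl.grab_frame('wrist'); save(sys.argv[1],f); np.savez('/tmp/%s.npz'%sys.argv[1],**f)
t=hand(f,s)
c=f['color'][110:320,220:430,::-1]; cv2.imwrite('pics/%sz.png'%sys.argv[1],cv2.resize(c,None,fx=2.85,fy=2.85,interpolation=cv2.INTER_CUBIC))
E
python3 fin.py f1
```

```text
17.875 [ 0.5876 -0.0997  0.3181] [-0.8  0.  -2.6] 0.4727628861840493
wing cam side 1500 med [ -0.3 107.9  43.5] lo [-17.2 106.5  31.4] hi [ 16.6 109.5  51.7]
wing far 1059 med [ -0.9 108.1 -41.9] lo [-17.1 106.9 -51.3] hi [ 15.7 112.6 -31.3]
plane slope x,z [ 4.600000e-03 -1.200000e-03  1.072964e+02] rect ((-0.29744529724121094, -0.08344650268554688), (103.96949768066406, 35.50751495361328), 89.86895751953125)
circlip px 183 [-15.5 162.1  -1. ] [ 14.1 172.2  21.7] [ -7.4 169.5  10.2]
```

View pics/f1z.png

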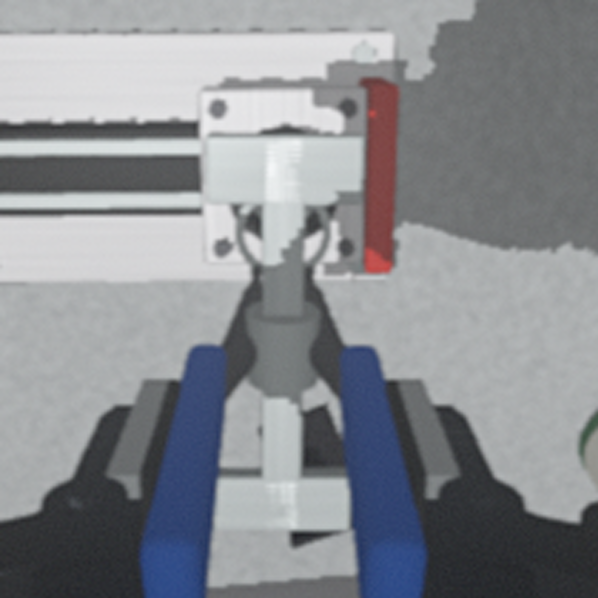

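Run:
```python
from jig import *
for n in ['wp4','wp5','f1']:
    f=dict(np.load(f'/tmp/{n}.npz')); E=f['extrinsics']; w=cloud(f); c=(w-E[:3,3])@E[:3,:3]*1000
    hsv=cv2.cvtColor(f['color'],cv2.COLOR_RGB2HSV); S=hsv[...,1].astype(int)
    m=(S<70)&(np.abs(c[...,0])<30)
    # far wing visible near px rows 285-300
    v,u=np.mgrid[0:400,0:640]
    k=m&(v>145)&(v<185)&(np.abs(u-318)<25)&(c[...,2]>-250)&(c[...,2]<-150)
    k2=m&(v>270)&(v<300)&(np.abs(u-318)<25)&(c[...,2]>-250)&(c[...,2]<-150)
    print(n,'cam wing',np.median(c[k],0).round(1),k.sum(),'rows',v[k].min(),v[k].max(),'far',np.median(c[k2],0).round(1),k2.sum(),v[k2].min(),v[k2].max(), 'campos',E[:3,3].round(4))
f=dict(np.load('/tmp/f1.npz')); 
jig(f)
w=cloud(f); x,y,z=[w[...,i] for i in range(3)]
hsv=cv2.cvtColor(f['color'],cv2.COLOR_RGB2HSV); S=hsv[...,1].astype(int);V=hsv[...,2]
m=(z>.05)&(z<.062)&(S<60)&(V>90)&(np.hypot(x-.575,y+.099)<.06)
print('plate',m.sum(),cv2.minAreaRect(w[m][:,:2].astype(np.float32)*1000),np.median(w[m][:,2]))
m=(z>.09)&(z<.106)&(np.hypot(x-.575,y+.099)<.03); print('stub',m.sum(),w[m].mean(0) if m.any() else'')
m=(z>.072)&(z<.082)&(np.hypot(x-.575,y+.099)<.03); print('roller',m.sum(),cv2.minEnclosingCircle(w[m][:,:2].astype(np.float32)*1000) if m.any() else'')
```

```text
wp4 cam wing [  -0.6   21.7 -178.8] 1288 rows 157 184 far [  -0.6  -60.5 -205. ] 1092 271 296 campos [0.3819 0.3014 0.2646]
wp5 cam wing [  -0.6   21.8 -178.9] 1280 rows 157 184 far [  -0.6  -59.8 -205. ] 1049 271 295 campos [0.3819 0.3016 0.3902]
f1 cam wing [  -0.6   21.7 -179. ] 1291 rows 157 184 far [  -0.6  -59.9 -205. ] 1052 271 295 campos [ 0.5119 -0.0922  0.3876]
wheel circ ((556.2738037109375, -300.6749267578125), 58.901519775390625) z 0.08562980875652026
hub 567 [ 0.5559 -0.2998  0.0936]
crank 269 [ 0.5147 -0.2963  0.1311] [ 0.5145 -0.2951  0.1318]
roller 136 ((575.6925048828125, -99.4149169921875), 22.856098175048828)
stop 58 [ 0.6073 -0.0623  0.0654] ((582.8475952148438, -61.920654296875), (67.89826965332031, 9.70762825012207), 0.018052702769637108)
base ((565.380615234375, -201.44448852539062), (309.8221435546875, 119.59815979003906), 84.22698974609375) 0.013618401811091141
carr 1523 ((575.6045532226562, -99.03874206542969), (70.08198547363281, 75.67057800292969), 84.60694885253906) 0.055604275816817816
plate 1543 ((575.6045532226562, -99.03874206542969), (70.08198547363281, 75.67057800292969), 84.60694885253906) 0.05561509728325453
stub 5 [ 0.57835758 -0.10429924  0.09549807]
roller 142 ((575.5537109375, -99.458740234375), 22.958934783935547)
```

```bash
cat > bar.py <<'E'
from h import *
def bar(f):
    E=f['extrinsics']; w=cloud(f); c=(w-E[:3,3])@E[:3,:3]*1000
    hsv=cv2.cvtColor(f['color'],cv2.COLOR_RGB2HSV); S=hsv[...,1].astype(int)
    v,u=np.mgrid[0:400,0:640]
    k=(S<70)&(np.abs(u-318)<30)&(v>145)&(v<300)
    a=k&(v<190)&(c[...,2]>-195)&(c[...,2]<-165); b=k&(v>268)&(c[...,2]>-215)&(c[...,2]<-195)
    z=np.r_[w[a][:,2],w[b][:,2]]; top=np.median(z)
    m=k&(np.abs(w[...,2]-top)<.003)&(c[...,2]>-215)&(c[...,2]<-160)
    p=w[m]; r=cv2.minAreaRect(p[:,:2].astype(np.float32)*1000)
    pa,pb=np.median(w[a],0),np.median(w[b],0)
    d=(pb-pa)[:2]; d/=np.hypot(*d)
    print('top',top.round(4),np.median(w[a][:,2]).round(4),np.median(w[b][:,2]).round(4),'rect',r,'dir',d.round(4))
    ctr=np.array(r[0])-13.5*d
    circ=np.array([*ctr/1000,top-.063])
    print('circlip est',circ.round(4))
    # direct ring: grey px near height
    m=(np.abs(w[...,2]-(circ[2]+.0015))<.004)&(np.hypot(w[...,0]-circ[0],w[...,1]-circ[1])<.02)
    q=w[m]; 
    if len(q)>20:
        rr=np.hypot(*(q[:,:2]-circ[:2]).T)
        print('ring',len(q),'rmin/med/max',(np.percentile(rr,[2,50,98])*1000).round(1),'ext y',q[:,1].min(),q[:,1].max(),'mid',(q[:,1].min()+q[:,1].max())/2)
        from scipy.optimize import least_squares
        s=least_squares(lambda a:np.hypot(q[:,0]-a[0],q[:,1]-a[1])-a[2],[*circ[:2],.0145],loss='soft_l1',f_scale=.001); print('fit',s.x.round(4))
    return circ
if __name__=='__main__':
    import sys
    for n in sys.argv[1:]: print(n); bar(dict(np.load(f'/tmp/{n}.npz')))
E
python3 bar.py wp5 f1
```

```text
wp5
top 0.213 0.213 0.2131 rect ((458.2456359863281, 293.9859924316406), (35.74494171142578, 103.83014678955078), 84.0799789428711) dir [ 0.9948 -0.1022]
circlip est [0.4448 0.2954 0.15  ]
ring 176 rmin/med/max [12.1 14.  16.4] ext y 0.28008665372183755 0.31011005591057283 mid 0.29509835481620517
fit [0.4456 0.2951 0.0138]
f1
top 0.2101 0.2102 0.21 rect ((587.64013671875, -99.93148803710938), (35.507598876953125, 103.96973419189453), 84.00224304199219) dir [ 0.9948 -0.102 ]
circlip est [ 0.5742 -0.0986  0.1471]
ring 175 rmin/med/max [12.2 13.8 16.1] ext y -0.1139678177043847 -0.08386512541877662 mid -0.09891647156158066
fit [ 0.5746 -0.0989  0.0138]
```

Circlip estimate is (0.5744, -0.0988, 0.147) and the axle is (0.5755, -0.0992). I'll correct by about 1.2 mm and lower to just above the stub.

Request:
{"method": "jog_arm", "body": {
  "series": [
    [[1,-0.4,10,-1.2,0],[1,0,15,0,0],[1,0,10,0,0],[1,0,5,0,0],[1,0,0,0,0],[1,0,0,0,0]]
  ]
}}

```text
t: 18.68
position: [0.589, -0.1015, 0.2784]
tcp_rot: [-0.525, 0.525, 0.474, -0.473]
wrist_force: [0.6, 0.6, -2.1]
opening: 0.471
```

```bash
python3 fin.py f2; python3 bar.py f2
python3 - <<'E'
from jig import *
f=dict(np.load('/tmp/f2.npz'))
w=cloud(f); x,y,z=[w[...,i] for i in range(3)]
hsv=cv2.cvtColor(f['color'],cv2.COLOR_RGB2HSV); S=hsv[...,1].astype(int);V=hsv[...,2]
m=(z>.05)&(z<.062)&(S<60)&(V>90)&(np.hypot(x-.575,y+.099)<.06)
print('plate',m.sum(),cv2.minAreaRect(w[m][:,:2].astype(np.float32)*1000),np.median(w[m][:,2]))
m=(z>.074)&(z<.081)&(np.hypot(x-.575,y+.099)<.03); print('roller',m.sum(),cv2.minEnclosingCircle(w[m][:,:2].astype(np.float32)*1000) if m.any() else'')
for n in ['scene','side']:
    g=ctrl.grab_frame(n); np.savez(f'/tmp/{n}f2.npz',**g)
    b=(140,230,240,360) if n=='scene' else (180,260,270,400)
    c=g['color'][b[0]:b[1],b[2]:b[3],::-1]; cv2.imwrite(f'pics/{n}f2.png',cv2.resize(c,None,fx=5,fy=5,interpolation=cv2.INTER_CUBIC))
E
```

```text
18.675 [ 0.589  -0.1015  0.2784] [ 0.6  0.6 -2.1] 0.47132532935435323
wing cam side 1502 med [ -0.2 107.9  43.4] lo [-17.2 106.5  31.4] hi [ 16.7 109.4  51.7]
wing far 1056 med [ -0.8 108.1 -42. ] lo [-17.1 106.9 -51.4] hi [ 15.7 112.7 -31.5]
plane slope x,z [ 3.600000e-03 -1.400000e-03  1.072817e+02] rect ((-0.33347511291503906, -0.2540473937988281), (104.23332977294922, 35.51231384277344), 89.78356170654297)
circlip px 185 [-15.5 162.4  -1.1] [ 14.3 177.9  21.6] [ -7.4 169.6  10. ]
f2
top 0.1704 0.1705 0.1703 rect ((589.2779541015625, -101.86209106445312), (35.512107849121094, 104.2347183227539), 83.83126831054688) dir [ 0.9946 -0.1037]
circlip est [ 0.5759 -0.1005  0.1074]
ring 176 rmin/med/max [12.2 13.8 16.1] ext y -0.11582710811614831 -0.08577972823980089 mid -0.1008034181779746
fit [ 0.5762 -0.1008  0.0138]
plate 2107 ((575.5761108398438, -98.9944839477539), (70.19220733642578, 75.90441131591797), 84.40239715576172) 0.055523471353792986
roller 287 ((577.7128295898438, -99.08267211914062), 22.57952880859375)
```

View pics/f2z.png

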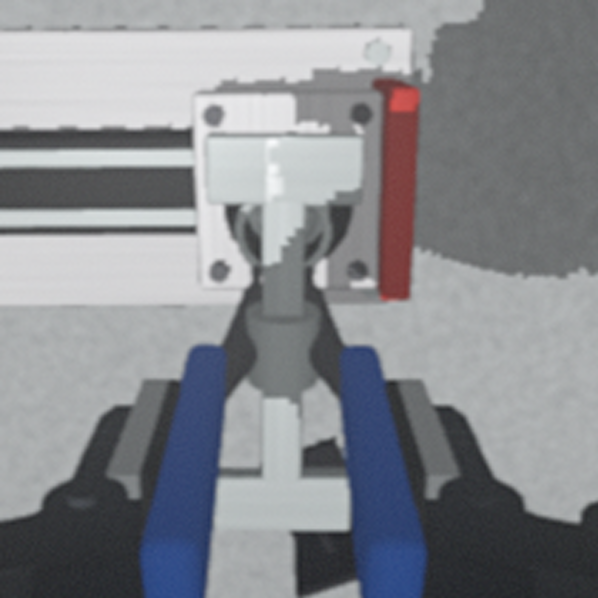

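View pics/scenef2.png

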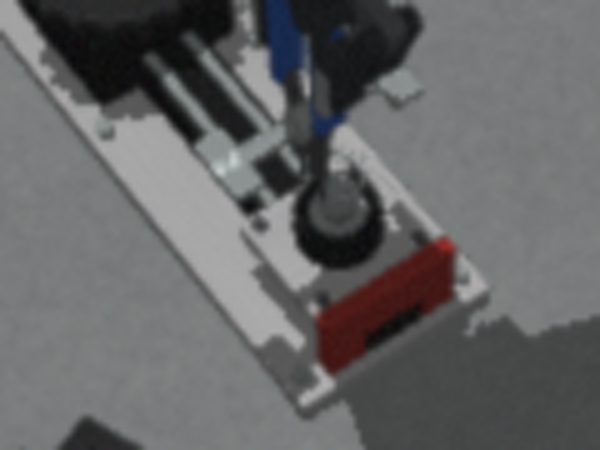

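View pics/sidef2.png

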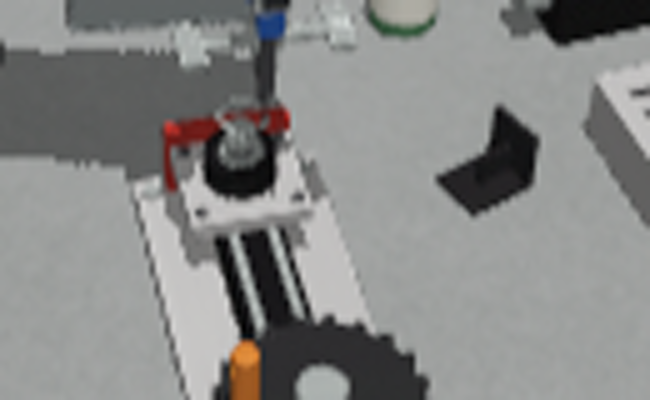

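The circlip reads (0.576, -0.1006) against the axle at (0.5755, -0.0991). Correcting +1.5 mm in y and -0.5 mm in x.

Request:
{"method": "jog_arm", "body": {
  "series": [
    [[1,1.4,0,0.6,0],[1,0,0,0,0],[1,0,0,0,0]]
  ]
}}

```text
t: 19.2
position: [0.5884, -0.0999, 0.278]
tcp_rot: [-0.525, 0.525, 0.473, -0.473]
wrist_force: [0.8, 0.0, -2.9]
opening: 0.468
```

```bash
python3 fin.py f3|head -1; python3 bar.py f3
```

```text
19.2 [ 0.5884 -0.0999  0.278 ] [ 0.8  0.  -2.9] 0.4683395880503216
f3
top 0.17 0.1701 0.1698 rect ((588.6777954101562, -100.34222412109375), (35.61692810058594, 104.45545959472656), 83.74144744873047) dir [ 0.9945 -0.1048]
circlip est [ 0.5753 -0.0989  0.107 ]
ring 174 rmin/med/max [12.2 13.8 15.9] ext y -0.11419567656813419 -0.08414620849450008 mid -0.09917094253131714
fit [ 0.5754 -0.0992  0.0138]
```

View pics/f3z.png

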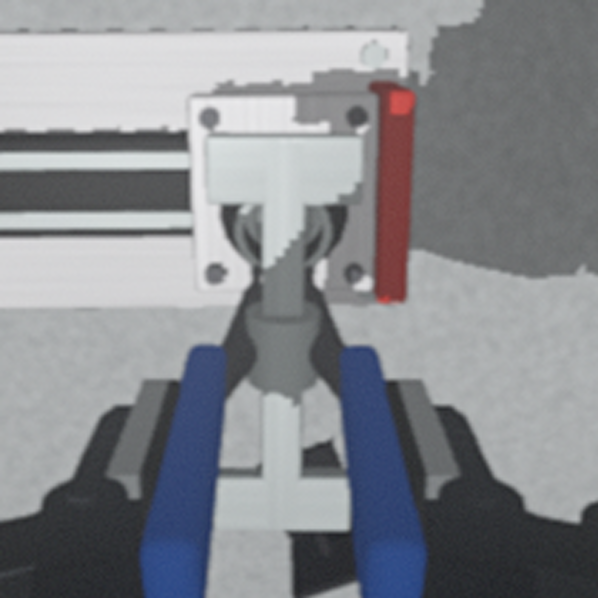

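Centred to within about 0.3 mm. Lowering in stages while watching the force.

Request:
{"method": "jog_arm", "body": {
  "series": [
    [[1,0,4,0,0],[1,0,4,0,0],[1,0,4,0,0],[1,0,0,0,0]]
  ]
}}

```text
t: 19.75
position: [0.5882, -0.0999, 0.2653]
tcp_rot: [0.526, -0.525, -0.473, 0.473]
wrist_force: [0.2, 0.8, -2.6]
opening: 0.468
```

Request:
{"method": "jog_arm", "body": {
  "series": [
    [[1,0,3,0,0],[1,0,3,0,0],[1,0,3,0,0],[1,0,3,0,0],[1,0,0,0,0]]
  ]
}}

```text
t: 20.38
position: [0.5883, -0.0999, 0.2536]
tcp_rot: [0.525, -0.525, -0.473, 0.473]
wrist_force: [0.3, 0.0, -2.3]
opening: 0.47
```

```bash
python3 fin.py f4|head -1; python3 bar.py f4
```

```text
20.375 [ 0.5883 -0.0999  0.2536] [ 0.3  0.  -2.3] 0.4698848887671137
f4
top 0.1456 0.1457 0.1454 rect ((588.384765625, -100.23324584960938), (35.77054214477539, 104.16793823242188), 84.07551574707031) dir [ 0.9946 -0.104 ]
circlip est [ 0.575  -0.0988  0.0826]
ring 173 rmin/med/max [12.1 13.9 16.1] ext y -0.11410876557423194 -0.08408947765028514 mid -0.09909912161225853
fit [ 0.5754 -0.0991  0.0138]
```

View pics/f4z.png

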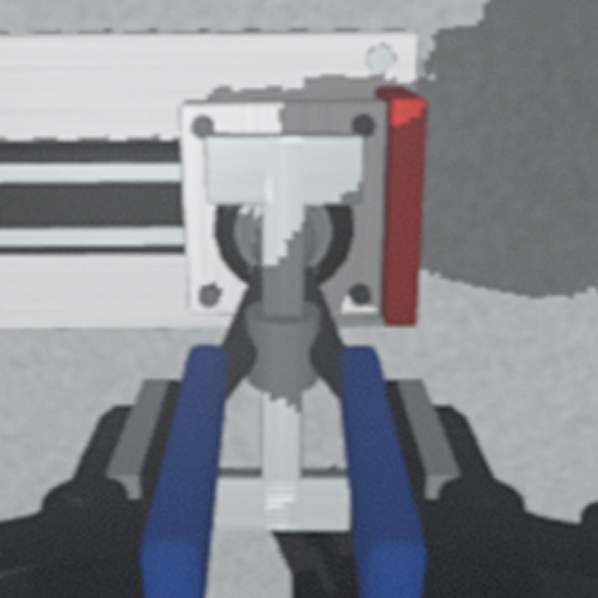

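The circlip is over the stub without contact, at a height of about 0.0826–0.083. About 3 mm is left to the roller.

Request:
{"method": "jog_arm", "body": {
  "series": [
    [[1,0,1.5,0,0],[1,0,1,0,0],[1,0,0,0,0],[1,0,0,0,0]]
  ]
}}

```text
t: 20.92
position: [0.5884, -0.1, 0.2514]
tcp_rot: [-0.525, 0.525, 0.473, -0.473]
wrist_force: [-0.1, 0.3, -2.5]
opening: 0.469
```

Request:
{"method": "jog_arm", "body": {
  "series": [
    [[1,0,0.7,0,0],[1,0,0,0,0],[1,0,0,0,0]]
  ]
}}

```text
t: 21.3
position: [0.5884, -0.0999, 0.2507]
tcp_rot: [0.525, -0.525, -0.473, 0.473]
wrist_force: [-0.2, -0.2, -3.1]
opening: 0.472
```

```bash
python3 fin.py f5|head -1; python3 bar.py f5
```

```text
21.3 [ 0.5884 -0.0999  0.2507] [-0.2 -0.2 -3.1] 0.4721995358970744
f5
top 0.1427 0.1428 0.1425 rect ((588.6995849609375, -100.27665710449219), (35.56044387817383, 104.44591522216797), 83.84374237060547) dir [ 0.9946 -0.1042]
circlip est [ 0.5753 -0.0989  0.0797]
ring 441 rmin/med/max [ 9.7 14.9 19.8] ext y -0.11886049232791293 -0.07951797615248067 mid -0.0991892342401968
fit [ 0.5784 -0.0992  0.015 ]
```

Request:
{"method": "jog_arm", "body": {
  "series": [
    [[1,0,0.5,0,0],[1,0,0,0,0],[1,0,0,0,0]]
  ]
}}

```text
t: 21.72
position: [0.5884, -0.1, 0.2502]
tcp_rot: [0.525, -0.525, -0.473, 0.473]
wrist_force: [0.2, 0.3, -3.1]
opening: 0.474
```

Request:
{"method": "jog_arm", "body": {
  "series": [
    [[1,0,0.4,0,0],[1,0,0,0,0],[1,0,0,0,0]]
  ]
}}

```text
t: 22.1
position: [0.5885, -0.0999, 0.25]
tcp_rot: [-0.525, 0.525, 0.473, -0.473]
wrist_force: [-0.1, -0.3, -0.3]
opening: 0.47
```

The weight has just come off the wrist (-3.1 to -0.3 N), so the circlip is resting on the roller. Last check, then handing in.

```bash
python3 fin.py f6; python3 bar.py f6
python3 - <<'E'
from jig import *
jig(dict(np.load('/tmp/f6.npz')))
f=ctrl.grab_frame('scene'); save('end',f)
E
```

```text
22.1 [ 0.5885 -0.0999  0.25  ] [-0.1 -0.3 -0.3] 0.4703928526454736
wing cam side 1493 med [ -0.3 107.8  43.5] lo [-17.2 106.5  31.5] hi [ 16.6 109.5  51.7]
wing far 1055 med [ -0.8 108.1 -42.1] lo [-17.1 106.9 -51.6] hi [ 15.7 112.4 -31.5]
plane slope x,z [ 4.600000e-03 -2.100000e-03  1.072449e+02] rect ((-0.3647117614746094, -0.08951950073242188), (35.69905090332031, 104.13308715820312), 0.05106935277581215)
circlip px 727 [-22.9 162.4  -5.6] [ 22.5 174.8  21.7] [ -7.4 172.   10.5]
f6
top 0.142 0.1422 0.1419 rect ((588.5533447265625, -100.32017517089844), (35.69904327392578, 104.13382720947266), 84.1026611328125) dir [ 0.9947 -0.1031]
circlip est [ 0.5751 -0.0989  0.079 ]
ring 497 rmin/med/max [ 9.6 15.5 19.8] ext y -0.11876166879932092 -0.07902592059079656 mid -0.09889379469505874
fit [ 0.5785 -0.0992  0.0153]
wheel circ ((555.9227905273438, -300.4308776855469), 59.003326416015625) z 0.08562695089564976
hub 892 [ 0.5558 -0.3     0.0935]
crank 693 [ 0.5718 -0.1905  0.134 ] [ 0.5363 -0.2447  0.133 ]
stubtop 70 [ 0.5752 -0.0997  0.0974] [ 0.5765 -0.0993  0.0982]
roller 678 ((575.822265625, -98.95221710205078), 22.858915328979492)
stop 385 [ 0.579  -0.0574  0.0655] ((578.3960571289062, -57.74211883544922), (10.206870079040527, 77.52213287353516), 85.30863952636719)
base ((565.9849243164062, -200.96368408203125), (308.3713073730469, 120.12239837646484), 84.57149505615234) 0.013603049960560776
carr 2348 ((575.3519897460938, -98.90962219238281), (70.0636978149414, 75.83679962158203), 84.52860260009766) 0.05554656125981838
```

View pics/f6z.png

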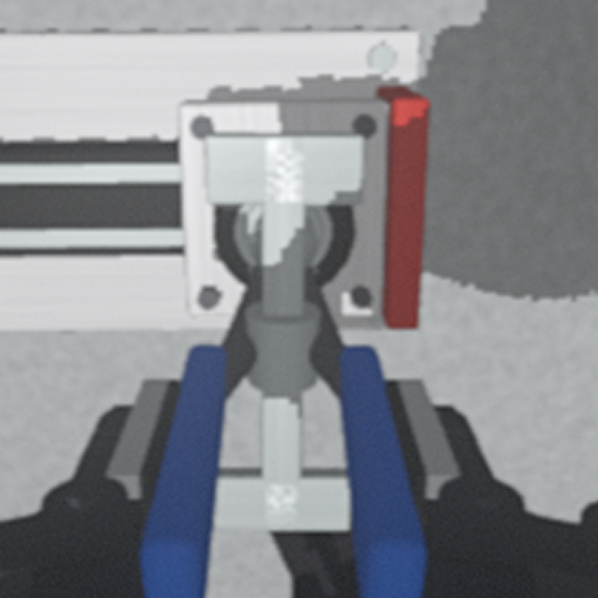

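View pics/end.png

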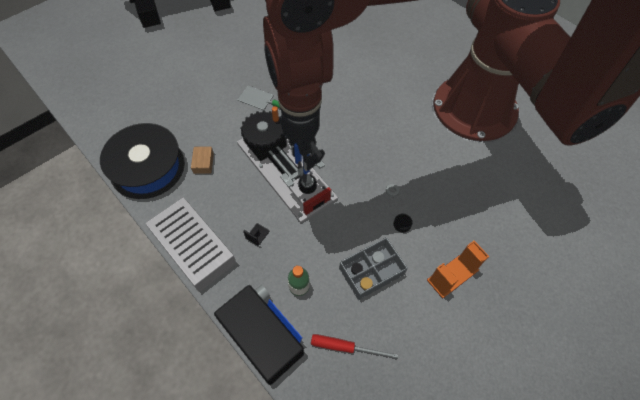

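All in place: the circlip is round the stub on the roller, the carriage is at the stop, and the other things haven't moved.

```bash
python3 -c "
from bench import ctrl
print(ctrl.close_job())"
```

```text
the job is handed in; nothing more can be done
None
```

The job is handed in: the spread circlip is on the roller at the groove, held by the squeezed pliers. The system gave no verdict, so the figures below are my own measurements.

- **Carriage:** I wound the crank about 4 rad clockwise until it stalled at 17 N. The last picture puts the carriage plate against the red stop, with its centre about 41 mm from the stop's centre.
- **Pliers:** I gripped the handles at 60 N and they looked parallel. Opening read 0.47, about 40 mm on a straight scale against 44 mm expected; the crank also read about 1.4 mm small. The lever angle can't be read directly, so full spread rests on the parallel handles. They did not shift in the grip after lifting.
- **Circlip:** It was lowered with no sideways force. The last 0.4 mm took the pliers' weight off the wrist (3.1 to 0.3 N), so it is resting on the roller.
- **Final position:** The circlip centre is about 0.5 mm from the axle axis. Its height is about 0.079 m by camera, 2 mm below the groove point; the camera read about 0.4 mm low earlier, so it is likely nearer 1.5 mm. Tilt is under 0.01 rad.
- **Unreliable reading:** Fitting a circle straight to the ring in the last pictures failed because roller pixels mixed in. The position above comes from the rest bar instead.
- **Other things:** In the last scene picture nothing else on the bench appeared to have moved; the scraper was partly hidden behind the arm.

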